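Seat the keyed clamp hub on a sharpening hone

ROBOT

A 6-joint arm with a two-finger parallel gripper is mounted at the origin on the work surface. World frame = base frame: x ahead of the robot, y to its left, z up, the work surface at z = 0. Lengths are in m, angles in rad, forces in N, time in s.
With the tool pointing down it reaches from about 0.35 to 0.775 m from the base axis. Payload 5.5 kg.
Tool frame: the origin (TCP) lies at the very end of the fingers, on their centre line; the grasp point (between the pads) lies 19 mm behind it; z points along the fingers, y is the direction in which the jaws open and shut (so a half turn about z gives the same grasp; the last joint's range is limited). The gripper opens to 85 mm and grips with 20 to 120 N. Pads are 22 mm wide; open, the fingers measure 114 mm over their backs; the gripper's body (76 mm by 85 mm) begins 54 mm behind the grasp point. The pads swing forward as they close: fully open they stand 13 mm farther back than shut.
Start: joints at [-1.273, 0.313, 0.046, 1.304, 0, 1.431], TCP at [0.244, -0.521, 0.231] pointing down, gripper open.
Joint ranges: [-2.76, 2.76], [-0.86, 1.69], [-1.03, 1.26], [-2.2, 2.34], [-1.47, 1.5], [-3.14, 3.14]. Speed limits (rad/s): [2.57, 2.57, 3.14, 3.14, 3.14, 3.14].

INTERFACE

Orientations are given as a unit quaternion [w, x, y, z].
In Python, from workcell import env gives the robot as it stands. The module is installed in compiled form; this text tells all that it offers.
- The arm moves only by the tool play_rows, never from a script. Its argument "motion" is a list of rows, each an object of numbers: "dx", "dy", "dz": the shift along the world's x, y, z in mm; "twist": the turn about the world's z in degrees; "gripper": the closure in counts, from 0 (fully open) to 255 (shut). A call has 1 to 20 rows; each row is the pose to reach, as a shift and turn from the pose commanded when the call began; what a row does not reach only later rows make up. A row lasts 1/8 s, in which the tool goes at most 62.5 mm and 10.7 degrees, less where a joint would pass 70% of its speed; a pose out of reach is approached as far as the arm can. A call with a gripper value outside its range is refused whole. The fingers move at their own pace and stop on an object; "force" is the grip in N (left out, the last holds). Time passes only in rows, so rows that repeat a pose let the fingers close. It gives the time, the measured TCP pose, the force and the opening at its end, in the units of the state.
- env.get_state(): the state, without advancing time (a new reading comes with each control period).
- env.read_camera(name): name is "scene" or "side" or "wrist"; returns a dict with "color" (420x560x3 uint8, red, green, blue), "fx", "fy", "cx", "cy" (pixels), "dist" ([k1, k2, p1, p2, k3] as OpenCV has them; the pictures are not rectified), "R" (3x3) and "t" (3): a world point X has camera coordinates R X + t. Camera axes: x right, y down, z forward; pixel columns grow to the right and rows downward; lengths in m; the calibration is good to about 2 mm. A picture is of the moment at which its call begins. There is no depth.
- env.hand_in(): hands the job in, once; it reports no verdict.
The state is a dict: "clock": time; "joint_pos": joint angles; "qvel": joint speeds; "tau": joint torques, N m; "tcp_pos": TCP position; "orientation": TCP orientation; "wrist_force": force on the tool from outside, world axes, zero at the start; "ft_torque": the same for the moment, N m; "finger_gap": finger opening in m.
Only numpy, scipy, OpenCV 4.12 (cv2) and the standard library are available. Lean on these libraries where they do the work, as an engineer would, in place of code of your own. Each camera call takes 0.05 s, during which the arm holds its last target. There are 200 camera calls.

TASK

Refit the red clamp hub on the spindle of the flat sharpening hone: lift it off the rubber mat, lower it upright over the spindle, turn it gently under light pressure until its two tabs drop into the spindle's keyways, and bring it down fully home, flat on the platter's rubber pad, then let go and move clear. Never press or wedge the hub against the hone with more than about 40 N (feel for the keyways, do not force it), and leave the shears, the jar and the wax block where they are.

Things in the scene. Friction and masses are not known exactly. Their poses are not given: they have to be found in the camera images.
- hub: red metal clamp hub, 0.14 to 0.26 kg, upright on the black rubber mat. Round foot flange 68 mm in diameter, 7 mm thick; above it a hexagonal collar up to 48 mm height; open through bore 34 mm in diameter (37 mm in the flange). Origin: centre of its underside, z up. White marks on flange and collar show its +x and -x, where its two tabs are. Half a turn is the same.
- hub_collar (a point): on the hub's axis, 34 mm above its underside: middle of the grip on the collar, which is 46 mm across flats, from 7 to 48 mm height. The flats face 0, 60, 120, 180, 240 and 300 degrees from the hub's x axis. Axes as the hub's.
- hub_tab (a point): lower face of one of the two steel tabs inside the bore, at the hub's +x (13 mm off the axis, 16 mm above the underside); the other is opposite, at -x. Each is 8 mm wide, reaches inward to 10 mm from the axis, and is 10 mm tall.
- seat (a point): point on the spindle's axis on top of the platter's black rubber pad, 135 mm above the bench; axes as the machine's. The hub is home when its underside lies on the pad here. While its tabs ride on top of the spindle nose its underside stands 14 mm above this point; when they meet the keyways it can sink those 14 mm.
- nose (a point): centre of the top of the steel spindle nose, 30 mm above the pad, 32 mm in diameter, rim bevelled over the top 4.5 mm to 28 mm; 1 mm of play in the hub's bore. Locked: it does not turn. Two opposite keyways, 11 mm wide, full height, open at the top; their line is not measured: anywhere within 40 degrees either way of the machine's x axis. Tabs fit within about 6 degrees.
- machine: flat sharpening hone, fixed to the bench: grey housing 240 x 260 mm on a pale timber block 260 x 280 mm, with a round aluminium platter 200 mm in diameter on top and a sprung black rubber pad 90 mm in diameter, 3 mm proud, in its middle (gives about 1 mm per 4 N). Origin: centre of its underside, x across the 240 mm side, the front panel with the red knob on the -x side, z up.
- mat: black rubber mat 280 x 240 x 3 mm, fixed on the bench; origin at the centre of its underside. It lies on one side of the robot, the hone on the other.
- shears: brass-coloured hair shears, 165 mm long, 6 mm high, lying on the mat; origin near the pivot, underside; leave alone
- jar: white jar with black cap, 36 mm in diameter, 50 mm high, on the mat; origin at the centre of its underside; leave alone
- wax: green wax block 50 x 32 x 28 mm on the mat; origin at the centre of its underside; leave alone
Mind the look-alikes: they are no part of the job. Of the things that look like the hub, the middle-sized one is meant.

How it is judged:
By the outcome, as a careful person would: the job done as asked, in the order asked, and still so for the second after the job is handed in, with the robot touching nothing.
It also fails if it takes over 64 s, if anything falls off the work surface, if the arm or the gripper's body presses on something with over 40 N, if the wrist force passes 120 N, or if a joint passes its speed limit or range.

## Working session

There is one attempt and no reset: what is moved stays moved. The work goes in short steps, Python scripts to look and compute and a tool call to move; the robot and the scene stay as the last step left them, time stands still between calls to the robot, and variables do not carry over. Pictures are saved under pics/ and viewed, about 8 in all and at most 12, crops included, and the job is handed in when it is done.

Besides the shell and the picture viewer there is one more tool, called after ">>>" as name([rows], argument=value, ...), one row to a line, values as JSON. play_rows: Moves the arm, as the interface text tells. Its arguments: {"type":"object","properties":{"motion":{"type":"array"},"force":{"type":"number"}},"required":["motion"]}

```bash
mkdir -p pics; cat > h.py <<'E'
import numpy as np,cv2
from workcell import env
def cam(n):
    c=env.read_camera(n); c['K']=np.array([[c['fx'],0,c['cx']],[0,c['fy'],c['cy']],[0,0,1.]]); c['d']=np.array(c['dist'],float)
    c['R']=np.array(c['R']);c['t']=np.array(c['t']);return c
def ray(c,uv,z):
    uv=np.array(uv,float).reshape(-1,1,2)
    p=cv2.undistortPoints(uv,c['K'],c['d']).reshape(-1,2)
    d=np.c_[p,np.ones(len(p))]@c['R']; o=-c['R'].T@c['t']
    return o+d*((z-o[2])/d[:,2])[:,None]
def proj(c,X):
    return cv2.projectPoints(np.array(X,float).reshape(-1,1,3),cv2.Rodrigues(c['R'])[0],c['t'],c['K'],c['d'])[0].reshape(-1,2)
def save(c,n): cv2.imwrite(n,c['color'][:,:,::-1])
E
python3 - <<'E'
from h import *
import pickle
cs={n:cam(n) for n in('scene','side','wrist')}
pickle.dump(cs,open('c0.pkl','wb'))
for n in cs: print(n,-cs[n]['R'].T@cs[n]['t'])
cv2.imwrite('pics/a.png',cs['scene']['color'][:,:,::-1])
cv2.imwrite('pics/b.png',cs['side']['color'][:,:,::-1])
cv2.imwrite('pics/c.png',cs['wrist']['color'][:,:,::-1])
print(env.get_state())
E
```

```text
scene [ 0.86081785 -0.48932206  1.00544102]
side [0.35865196 0.67102678 0.71252042]
wrist [ 0.3188227  -0.48624868  0.37250878]
{'clock': 0.15, 'joint_pos': array([-1.27262180e+00,  3.13838462e-01,  4.52939062e-02,  1.30358375e+00,
        1.87903545e-05,  1.43123384e+00]), 'qvel': array([ 0.00012327, -0.00339032,  0.00464097,  0.00025804,  0.00133624,
       -0.00141779]), 'tau': array([ 1.44066493e-03, -4.81067777e+01,  2.98813784e+01,  1.39029798e-02,
       -8.71316502e-05, -2.09080710e-06]), 'tcp_pos': array([ 0.24364999, -0.52044159,  0.23062976]), 'orientation': array([-6.64638095e-04,  9.76143534e-01,  2.17125210e-01, -4.33957887e-05]), 'wrist_force': array([ 0.77123653, -0.70059987, -0.96258584]), 'ft_torque': array([-0.00341213, -0.01905938,  0.01839782]), 'finger_gap': 0.08528464798497176}
```

View pics/a.png

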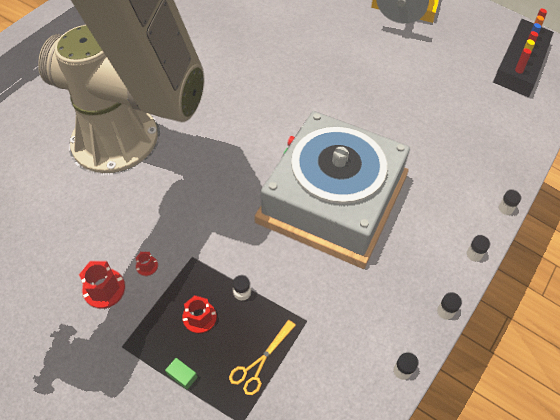

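View pics/c.png

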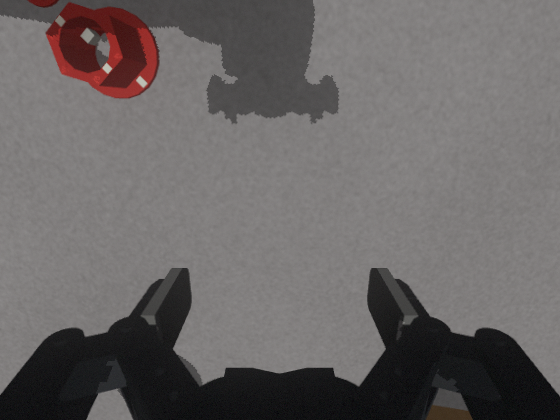

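The scene view shows the robot base top left and the hone with its nose at about (341,155). The middle-sized hub is on the mat at about (200,314). The look-alikes are off the mat: a large one at (101,285) and a small one at (147,263). The wrist view shows only a look-alike, at (100,50).

```bash
python3 - <<'E'
from h import *
import pickle
cs=pickle.load(open('c0.pkl','rb'))
s=cs['scene'];d=cs['side']
hb=ray(s,[200,314],.02)[0]; ns=ray(s,[341,152],.165)[0]
print(hb,ns, ray(s,[[101,285],[147,263]],.02))
u=proj(d,[hb,ns]);print(u)
def crop(c,p,r=35):
    x,y=np.clip(p.astype(int),r,[559-r,419-r]);print(x-r,y-r)
    return cv2.resize(c['color'][y-r:y+r,x-r:x+r,::-1],(390,290*390//390+100),interpolation=cv2.INTER_CUBIC)
t=np.hstack([crop(s,np.array([200,314])),crop(s,np.array([341,155]))])
cv2.imwrite('pics/d.png',t)
for n in('scene','side'):
    hsv=cv2.cvtColor(cs[n]['color'],cv2.COLOR_RGB2HSV)
    m=((hsv[...,0]<8)|(hsv[...,0]>172))&(hsv[...,1]>150)&(hsv[...,2]>70)
    k,l,st,ce=cv2.connectedComponentsWithStats(m.astype(np.uint8))
    for i in range(1,k):
        if st[i,4]>60: print(n,st[i],ce[i].round(1),ray(cs[n],ce[i],.02)[0].round(3))
E
```

```text
[ 0.49374764 -0.22787501  0.02      ] [0.54285832 0.17216868 0.165     ] [[ 0.29107481 -0.30534949  0.02      ]
 [ 0.33129094 -0.20912081  0.02      ]]
[[287.29404002 197.05932696]
 [227.63796921 257.51949801]]
165 279
306 120
scene [516  48  16  25 146] [522.8  58.8] [0.722 0.933 0.02 ]
scene [136 252  21  23 292] [146.1 263.9] [ 0.331 -0.212  0.02 ]
scene [  79  261   46   47 1161] [101.9 285.8] [ 0.294 -0.305  0.02 ]
scene [182 295  35  38 846] [198.6 315.1] [ 0.493 -0.231  0.02 ]
side [338 173  36  47 823] [357.2 194.8] [ 0.295 -0.285  0.02 ]
side [278 184  23  25 424] [289.3 196.7] [ 0.489 -0.231  0.02 ]
side [293 305   7  11  71] [296.  309.8] [0.406 0.157 0.02 ]
```

View pics/d.png

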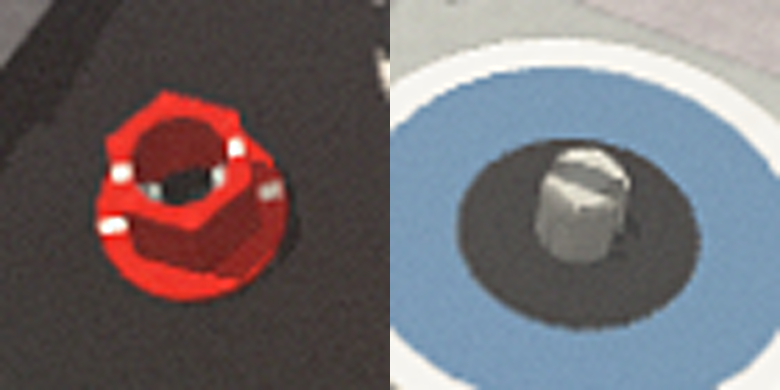

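View pics/b.png

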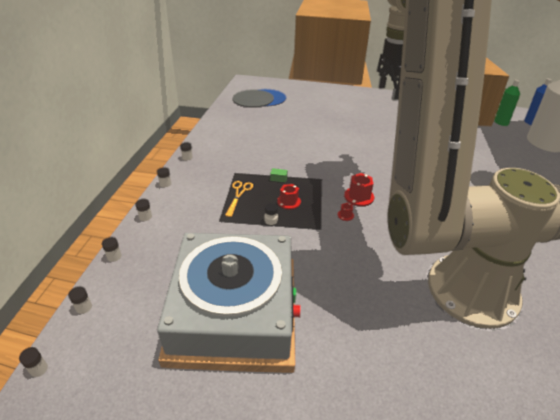

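```bash
python3 - <<'E'
from h import *
import pickle
cs=pickle.load(open('c0.pkl','rb'))
s=cs['scene'];w=cs['wrist']
k=70/390
f=lambda p,o:np.array(p)*k+o
c=ray(s,f([[121,172],[237,147]],[165,279]),.051); g=ray(s,f([[112,225],[270,188]],[165,279]),.01)
for a in(c,g):
    v=a[1]-a[0];print(a.round(4).tolist(),a.mean(0),np.linalg.norm(v),np.degrees(np.arctan2(v[1],v[0])))
print('jar',ray(s,[241,283],.05),'wax',ray(s,[181,372],.028),'shears',ray(s,[[292,324],[238,375],[254,386]],.006))
print('mat',ray(s,[[193,258],[307,321],[242,420],[123,347]],.003))
print('cam R rows',w['R'].round(3).tolist())
o=np.array([306,120])
# machine housing corners top z~.12
print('pad',ray(s,f([[580-390,232]],o),.135))
print('nose top rim',ray(s,f([[548-390,185],[628-390,182],[578-390,148],[580-390,210]],o),.165))
print('slot', ray(s,f([[556-390,172],[622-390,200-8]],o),.165))
print('board',ray(s,[[256,217],[366,264],[407,165]],.02))
E
```

```text
[[0.4796, -0.2452, 0.051], [0.5051, -0.2137, 0.051]] [ 0.49234389 -0.22944712  0.051     ] 0.04046252030909172 51.05095200489294
[[0.4743, -0.252, 0.01], [0.5094, -0.2069, 0.01]] [ 0.49182842 -0.22944153  0.01      ] 0.0572097690183177 52.09734131979511
jar [[ 0.52564532 -0.13719689  0.05      ]] wax [[ 0.5448038  -0.34030595  0.028     ]] shears [[ 0.64591379 -0.13109725  0.006     ]
 [ 0.62611888 -0.2755579   0.006     ]
 [ 0.66288312 -0.27418338  0.006     ]]
mat [[ 0.39181629 -0.13549722  0.003     ]
 [ 0.66521398 -0.10715064  0.003     ]
 [ 0.68418129 -0.3372539   0.003     ]
 [ 0.41404558 -0.36987025  0.003     ]]
cam R rows [[0.424, -0.905, -0.001], [-0.858, -0.403, 0.319], [-0.29, -0.134, -0.948]]
pad [[0.5442085  0.17248379 0.135     ]]
nose top rim [[0.53386999 0.16121518 0.165     ]
 [0.55630895 0.18029271 0.165     ]
 [0.53291995 0.18292951 0.165     ]
 [0.54954872 0.15835524 0.165     ]]
slot [[0.53280005 0.1682234  0.165     ]
 [0.55711188 0.17490115 0.165     ]]
board [[0.44119178 0.01812886 0.02      ]
 [0.69399643 0.06288582 0.02      ]
 [0.63415933 0.34872915 0.02      ]]
```

>>> play_rows([
  {"dx": 50, "dy": 58, "dz": 0, "twist": 10, "gripper": 0},
  {"dx": 80, "dy": 94, "dz": 0, "twist": 20, "gripper": 0},
  {"dx": 120, "dy": 141, "dz": 0, "twist": 30, "gripper": 0},
  {"dx": 160, "dy": 188, "dz": 0, "twist": 40, "gripper": 0},
  {"dx": 205, "dy": 240, "dz": 0, "twist": 50, "gripper": 0},
  {"dx": 235, "dy": 276, "dz": -20, "twist": 56.5, "gripper": 0},
  {"dx": 248, "dy": 291, "dz": -40, "twist": 56.5, "gripper": 0},
  {"dx": 248, "dy": 291, "dz": -60, "twist": 56.5, "gripper": 0},
  {"dx": 248, "dy": 291, "dz": -60, "twist": 56.5, "gripper": 0},
  {"dx": 248, "dy": 291, "dz": -60, "twist": 56.5, "gripper": 0},
])

```text
clock: 1.4
tcp_pos: [0.4918, -0.2301, 0.1719]
orientation: [0.0, 0.757, 0.653, 0.0]
wrist_force: [0.3, 0.7, 0.5]
finger_gap: 0.0854
```

```bash
python3 - <<'E'
from h import *
import pickle
c=cam('wrist');pickle.dump(c,open('c1.pkl','wb'))
s=env.get_state();print(s['clock'],s['tcp_pos'],s['orientation'],s['joint_pos'],s['wrist_force'])
save(c,'pics/e.png')
hsv=cv2.cvtColor(c['color'],cv2.COLOR_RGB2HSV)
m=(((hsv[...,0]<8)|(hsv[...,0]>172))&(hsv[...,1]>130)&(hsv[...,2]>50)).astype(np.uint8)
k,l,st,ce=cv2.connectedComponentsWithStats(m)
for i in range(1,k):
    if st[i,4]>300: print(st[i],ce[i])
w=((hsv[...,1]<50)&(hsv[...,2]>150)).astype(np.uint8)
k,l,st,ce=cv2.connectedComponentsWithStats(w)
for i in range(1,k):
    if 20<st[i,4]<3000: print('w',st[i],ce[i].round(1),ray(c,ce[i],.051)[0].round(4),ray(c,ce[i],.01)[0].round(4))
E
```

```text
1.45 [ 0.49199559 -0.23042015  0.17222289] [6.24940182e-04 7.57310149e-01 6.53055061e-01 1.87875062e-04] [-5.85803358e-01  2.75590983e-01 -1.51985927e-01  1.14191451e+00
  2.43425714e-05  1.13256585e+00] [-0.22625231 -0.37442741 -0.52396479]
[ 244  154   68   74 3003] [277.18581419 187.88744589]
[  47  240  106   96 5842] [100.33293393 287.54279356]
w [201   3   6  10  29] [203.9   8. ] [ 0.4595 -0.0749  0.051 ] [ 0.4525 -0.0633  0.01  ]
w [252  26   8  11  47] [255.2  31.3] [ 0.4944 -0.096   0.051 ] [ 0.4928 -0.0876  0.01  ]
w [279  77  24  29 106] [286.   94.5] [ 0.511 -0.144  0.051] [ 0.5121 -0.1432  0.01  ]
w [425 144   9   8  61] [428.7 147.4] [ 0.6239 -0.2026  0.051 ] [ 0.6425 -0.2109  0.01  ]
w [289 160   7   8  38] [292.  163.4] [ 0.5084 -0.1994  0.051 ] [ 0.509  -0.2072  0.01  ]
w [279 178  14   8  60] [286.4 181.9] [ 0.5014 -0.2148  0.051 ] [ 0.5009 -0.225   0.01  ]
w [106 190   7  10  23] [109.1 194.2] [ 0.345  -0.2027  0.051 ] [ 0.3201 -0.211   0.01  ]
w [105 200   8   6  29] [108.2 202.3] [ 0.3418 -0.2099  0.051 ] [ 0.3164 -0.2193  0.01  ]
w [266 200  10   9  56] [270.5 
[... 268 characters left out ...]
1 283.6] [ 0.2898 -0.2868  0.051 ] [ 0.2563 -0.3082  0.01  ]
w [ 93 299  11   9  71] [ 98.1 303.3] [ 0.2969 -0.3108  0.051 ] [ 0.2645 -0.336   0.01  ]
w [104 307  31  26 132] [121.4 316.4] [ 0.3156 -0.3293  0.051 ] [ 0.2861 -0.3573  0.01  ]
w [142 316  13   8  67] [149.6 319. ] [ 0.3435 -0.3363  0.051 ] [ 0.3184 -0.3655  0.01  ]
w [404 316  13   8  68] [408.3 319. ] [ 0.6046 -0.375   0.051 ] [ 0.6202 -0.4102  0.01  ]
w [ 78 326  14  11  47] [ 83.7 330.9] [ 0.2701 -0.3416  0.051 ] [ 0.2335 -0.3716  0.01  ]
w [  86  388   47   32 1010] [109.6 406.6] [ 0.2613 -0.4496  0.051 ] [ 0.2233 -0.4964  0.01  ]
w [ 426  388   47   32 1010] [448.3 406.6] [ 0.6505 -0.5072  0.051 ] [ 0.6733 -0.563   0.01  ]
```

View pics/e.png

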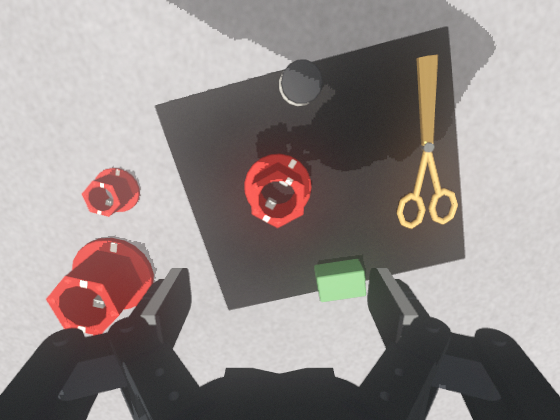

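The wrist view shows the target hub on the mat at about (277,190), lined up with the jaws. Its marks agree with the scene view to within 1 mm: centre (0.492,-0.2295), x axis at 51.5°. Next I descend and grip.

>>> play_rows([
  {"dz": -40, "gripper": 0},
  {"dz": -80, "gripper": 0},
  {"dz": -115, "gripper": 0},
  {"dz": -140, "gripper": 0},
  {"dz": -156, "gripper": 0},
  {"dz": -156, "gripper": 0},
  {"dz": -156, "gripper": 0},
  {"dz": -156, "gripper": 255},
  {"dz": -156, "gripper": 255},
  {"dz": -156, "gripper": 255},
  {"dz": -156, "gripper": 255},
  {"dz": -156, "gripper": 255},
  {"dz": -156, "gripper": 255},
  {"dz": -156, "gripper": 255},
  {"dz": -156, "gripper": 255},
  {"dz": -156, "gripper": 255},
], force=60)

```text
invalid input
```

>>> play_rows([
  {"dx": 0, "dy": 0, "dz": -40, "twist": 0, "gripper": 0},
  {"dx": 0, "dy": 0, "dz": -80, "twist": 0, "gripper": 0},
  {"dx": 0, "dy": 0, "dz": -115, "twist": 0, "gripper": 0},
  {"dx": 0, "dy": 0, "dz": -140, "twist": 0, "gripper": 0},
  {"dx": 0, "dy": 0, "dz": -156, "twist": 0, "gripper": 0},
  {"dx": 0, "dy": 0, "dz": -156, "twist": 0, "gripper": 0},
  {"dx": 0, "dy": 0, "dz": -156, "twist": 0, "gripper": 0},
  {"dx": 0, "dy": 0, "dz": -156, "twist": 0, "gripper": 255},
  {"dx": 0, "dy": 0, "dz": -156, "twist": 0, "gripper": 255},
  {"dx": 0, "dy": 0, "dz": -156, "twist": 0, "gripper": 255},
  {"dx": 0, "dy": 0, "dz": -156, "twist": 0, "gripper": 255},
  {"dx": 0, "dy": 0, "dz": -156, "twist": 0, "gripper": 255},
  {"dx": 0, "dy": 0, "dz": -156, "twist": 0, "gripper": 255},
  {"dx": 0, "dy": 0, "dz": -156, "twist": 0, "gripper": 255},
  {"dx": 0, "dy": 0, "dz": -156, "twist": 0, "gripper": 255},
], force=60)

```text
clock: 3.32
tcp_pos: [0.4923, -0.2302, 0.0162]
orientation: [0.001, 0.757, 0.653, 0.0]
wrist_force: [-0.6, -0.0, 5.8]
finger_gap: 0.0455
```

>>> play_rows([
  {"dx": 0, "dy": 0, "dz": 20, "twist": 0, "gripper": 255},
  {"dx": 0, "dy": 0, "dz": 60, "twist": 0, "gripper": 255},
  {"dx": 0, "dy": 0, "dz": 110, "twist": 0, "gripper": 255},
  {"dx": 0, "dy": 10, "dz": 160, "twist": 0, "gripper": 255},
  {"dx": 0, "dy": 40, "dz": 200, "twist": -6, "gripper": 255},
  {"dx": 0, "dy": 85, "dz": 230, "twist": -12, "gripper": 255},
  {"dx": 0, "dy": 135, "dz": 240, "twist": -18, "gripper": 255},
  {"dx": 0, "dy": 190, "dz": 240, "twist": -24, "gripper": 255},
  {"dx": 0, "dy": 245, "dz": 240, "twist": -30, "gripper": 255},
  {"dx": 2, "dy": 300, "dz": 240, "twist": -36, "gripper": 255},
  {"dx": 2, "dy": 340, "dz": 240, "twist": -36, "gripper": 255},
  {"dx": 2, "dy": 353, "dz": 240, "twist": -36, "gripper": 255},
  {"dx": 2, "dy": 353, "dz": 240, "twist": -36, "gripper": 255},
  {"dx": 2, "dy": 353, "dz": 240, "twist": -36, "gripper": 255},
])

```text
clock: 5.08
tcp_pos: [0.4938, 0.1222, 0.2551]
orientation: [0.0, 0.922, 0.387, -0.0]
wrist_force: [-0.6, -0.1, -2.3]
finger_gap: 0.0453
```

```bash
python3 - <<'E'
from h import *
import pickle
c=cam('wrist');pickle.dump(c,open('c2.pkl','wb'))
s=env.get_state();print(s['clock'],s['tcp_pos'],s['orientation'],s['joint_pos'],s['wrist_force'],s['finger_gap'])
u=proj(c,[[.543,.172,.165],[.543,.172,.135],[.543+.045,.172,.135]]);print(u)
x,y=u[0].astype(int);y=max(y,60)
im=c['color'][:,:,::-1]
cr=cv2.resize(im[y-60:y+60,x-50:x+50],None,fx=4,fy=4,interpolation=cv2.INTER_CUBIC)
print('crop origin',x-50,y-60)
cv2.imwrite('pics/f.png',np.hstack([cr,cv2.resize(im[150:420,180:380],(400,480))]))
E
```

```text
5.125 [0.49382391 0.12196071 0.25517628] [ 1.77430874e-04  9.22245405e-01  3.86604865e-01 -2.44262855e-04] [ 8.44871089e-02  1.78386821e-01 -7.19918012e-02  1.32077349e+00
 -4.87852546e-04  2.43218509e+00] [ 0.09667251  0.4429004  -2.26232082] 0.0452635333930452
[[277.99655511 120.52819961]
 [278.10266403 118.49693878]
 [319.24851087  76.77882084]]
crop origin 227 60
```

View pics/f.png

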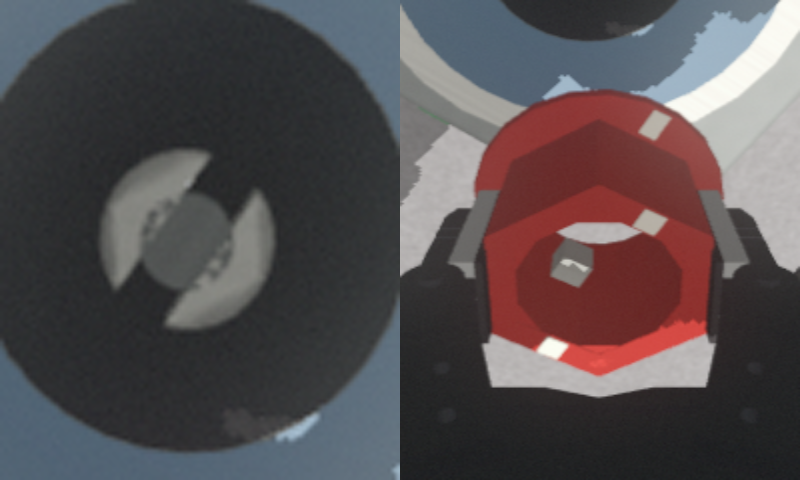

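The left crop shows the nose from above, with the slot running from lower left to upper right (edges (210,152)–(115,290) and (260,190)–(165,325)). The right crop shows the hub upright and square in the jaws, with collar marks at (650,222) and (552,348).

```bash
python3 - <<'E'
from h import *
import pickle
c=pickle.load(open('c2.pkl','rb'))
o=np.array([227,60])
P=ray(c,np.array([[210,152],[115,290],[260,190],[165,325],[187.5,238]])/4+o,.165)
for a,b in((1,0),(3,2)):
    v=P[a]-P[b];print(np.degrees(np.arctan2(v[1],v[0]))%180)
print('centres slot',P[:4].mean(0),'outline',P[4])
im=c['color'][60:180,227:327]
g=cv2.cvtColor(im,cv2.COLOR_RGB2GRAY);m=(g>95).astype(np.uint8)
hsv=cv2.cvtColor(im,cv2.COLOR_RGB2HSV);m[(hsv[...,1]>60)]=0
k,l,st,ce=cv2.connectedComponentsWithStats(m)
cand=[i for i in range(1,k) if st[i,4]>150];print(st[cand],ce[cand])
for p in ce[cand]:print(ray(c,p+o,.165))
# dark pad circle
b=(g<70).astype(np.uint8);cs,_=cv2.findContours(b,cv2.RETR_EXTERNAL,cv2.CHAIN_APPROX_NONE)
q=max(cs,key=cv2.contourArea)
full=cv2.cvtColor(c['color'],cv2.COLOR_RGB2GRAY)
H=ray(c,[[305,274.9],[256,345.7]],.29);v=H[0]-H[1];print('hub',H,H.mean(0),np.linalg.norm(v),np.degrees(np.arctan2(v[1],v[0])))
F=ray(c,[[180+(655-400)/2,150+125/1.778]],.249);print('flange mark',F, np.degrees(np.arctan2(*(F[0]-[0.4938,.1221,.249])[1::-1])))
s=cam('scene');f=s['color'][:,:,::-1][110:210,290:400]
d=cam('side');f2=d['color'][:,:,::-1][215:315,170:290]
pickle.dump((s,d),open('c3.pkl','wb'))
st=env.get_state();print(st['tcp_pos'])
# nose top by two views later
cv2.imwrite('pics/g.png',np.hstack([cv2.resize(f,(400,364),interpolation=2),cv2.resize(f2,(400,364),interpolation=2)]))
E
```

```text
9.575912112207703
9.67607637092243
centres slot [0.54101191 0.17437195 0.165     ] outline [0.54138901 0.17458288 0.165     ]
[[ 26  38  26  33 385]
 [ 42  49  26  33 391]
 [ 80  92  20  28 255]] [[ 36.26753247  51.15584416]
 [ 56.92071611  67.5601023 ]
 [ 93.29019608 109.75686275]]
[[0.5400462  0.18396482 0.165     ]]
[[0.54260658 0.16548496 0.165     ]]
[[0.54061254 0.12403509 0.165     ]]
hub [[0.51460475 0.12753668 0.29      ]
 [0.47601654 0.11680688 0.29      ]] [0.49531064 0.12217178 0.29      ] 0.040052197399080613 15.539066704169707
flange mark [[0.5226775  0.12960538 0.249     ]] 14.569061520956682
[0.49389584 0.12204362 0.25526922]
```

>>> play_rows([
  {"dx": 16, "dy": 17, "dz": 0, "twist": 2, "gripper": 255},
  {"dx": 32, "dy": 34, "dz": 0, "twist": 4, "gripper": 255},
  {"dx": 47, "dy": 52, "dz": -15, "twist": 4, "gripper": 255},
  {"dx": 47, "dy": 52, "dz": -35, "twist": 4, "gripper": 255},
  {"dx": 47, "dy": 52, "dz": -55, "twist": 4, "gripper": 255},
  {"dx": 47, "dy": 52, "dz": -55, "twist": 4, "gripper": 255},
  {"dx": 47, "dy": 52, "dz": -55, "twist": 4, "gripper": 255},
  {"dx": 47, "dy": 52, "dz": -55, "twist": 4, "gripper": 255},
])

```text
clock: 6.22
tcp_pos: [0.5415, 0.175, 0.2015]
orientation: [0.0, 0.908, 0.419, 0.001]
wrist_force: [-0.3, 0.1, -2.2]
finger_gap: 0.0452
```

```bash
python3 - <<'E'
from h import *
import pickle
s,d,w=cam('scene'),cam('side'),cam('wrist')
st=env.get_state();T=st['tcp_pos'];print(T,st['wrist_force'],st['ft_torque'])
def cr(c,X,r):
    x,y=proj(c,[X])[0].astype(int);y=min(max(y,r),419-r)
    print(x-r,y-r);return cv2.resize(c['color'][y-r:y+r,x-r:x+r,::-1],(400,400),interpolation=2)
X=T+[0,0,.01]
cv2.imwrite('pics/h.png',np.hstack([cr(s,X,40),cr(d,X,40)]))
cv2.imwrite('pics/i.png',cv2.resize(w['color'][180:400,180:380,::-1],(545,600),interpolation=2))
pickle.dump((s,d,w),open('c4.pkl','wb'))
E
```

```text
[0.54116477 0.17516988 0.20107913] [-0.06161347 -0.41169412 -1.72122255] [ 0.05700589 -0.00057841  0.01461845]
303 95
186 201
```

View pics/h.png

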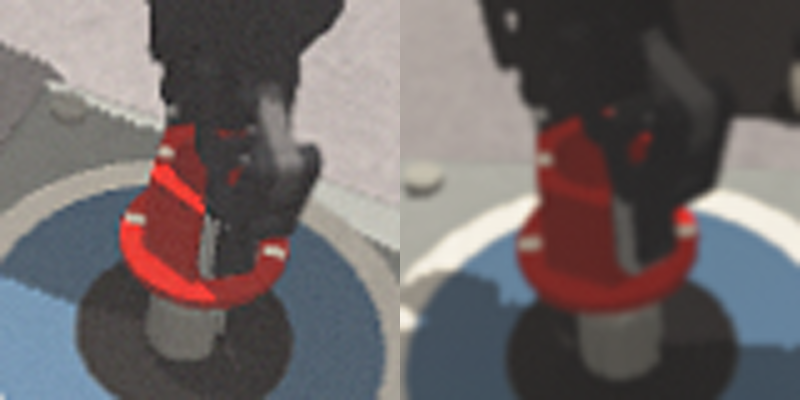

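View pics/i.png

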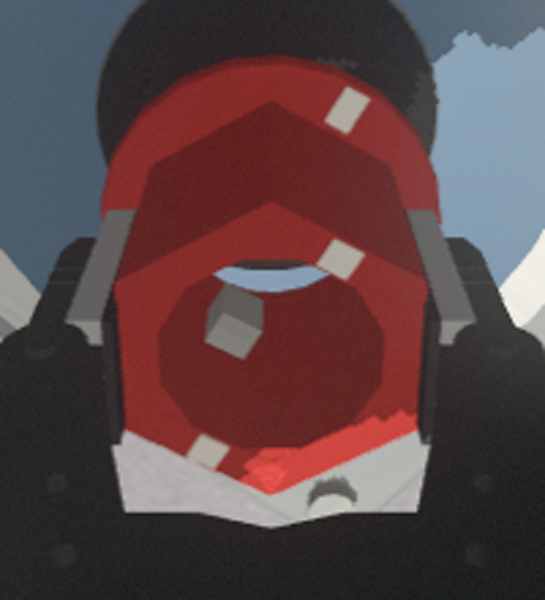

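```bash
python3 - <<'E'
from h import *
import pickle
s,d,w=pickle.load(open('c4.pkl','rb'))
A=[];b=[]
for c,o,m in((s,[303,95],[[135,219],[272,253]]),(d,[186,201],[[129,243],[286,229]])):
    o=np.array(o)
    M=ray(c,np.array(m)/5+o,.195);C=M.mean(0);v=M[0]-M[1]
    print('hub',C,np.linalg.norm(v),np.degrees(np.arctan2(v[1],v[0]))%180)
    g=c['color'].astype(float);hsv=cv2.cvtColor(c['color'],cv2.COLOR_RGB2HSV)
    L=[ray(c,[[x0,y]],z) for x0,y,z in()]
    # silhouette midpoints per row below flange
    for z in(.145,.152,.159):
        q=proj(c,[[C[0],C[1],z]])[0];y=int(round(q[1]))
        r=g[y,int(q[0])-14:int(q[0])+15].mean(1)
        dg=np.gradient(r);h=len(r)//2
        print(z,'axis col',q[0].round(2),'row',y,r.astype(int).tolist())
E
```

```text
hub [0.54458654 0.17345686 0.195     ] 0.05610553101559479 18.998825483322037
0.145 axis col 341.02 row 158 [66, 67, 64, 57, 60, 80, 97, 98, 97, 104, 102, 103, 107, 106, 109, 111, 108, 105, 109, 95, 107, 61, 54, 58, 58, 57, 54, 57, 59]
0.152 axis col 341.38 row 156 [57, 59, 56, 59, 58, 63, 97, 99, 103, 109, 115, 107, 102, 90, 88, 81, 81, 77, 81, 82, 79, 75, 64, 60, 53, 56, 56, 57, 63]
0.159 axis col 341.74 row 154 [64, 59, 64, 57, 57, 57, 95, 88, 82, 76, 82, 91, 99, 113, 116, 119, 120, 121, 119, 88, 88, 82, 84, 81, 76, 75, 75, 57, 59]
hub [0.5397554  0.17669821 0.195     ] 0.05789688422259392 19.960410967587276
0.145 axis col 229.15 row 267 [43, 44, 47, 47, 45, 43, 54, 76, 81, 81, 81, 83, 82, 83, 83, 84, 81, 81, 81, 81, 79, 79, 76, 64, 54, 52, 52, 52, 51]
0.152 axis col 228.93 row 264 [42, 44, 43, 43, 43, 42, 47, 60, 78, 80, 82, 83, 85, 87, 89, 92, 97, 97, 93, 87, 84, 84, 83, 77, 62, 53, 52, 52, 52]
0.159 axis col 228.71 row 262 [45, 45, 48, 51, 52, 56, 55, 57, 61, 61, 59, 60, 59, 61, 61, 60, 62, 64, 66, 69, 74, 79, 79, 74, 60, 53, 52, 51, 51]
```

The flange sits about 1 px right of the nose axis in the scene view and about 0.4 px left of it in the side view. That means the hub is roughly 1.5–2 mm too far in +y. I'll shift it and lower it to just inside the bevel, watching the forces.

>>> play_rows([
  {"dx": -0.5, "dy": -1.8, "dz": -4, "twist": 0, "gripper": 255},
  {"dx": -0.5, "dy": -1.8, "dz": -10, "twist": 0, "gripper": 255},
  {"dx": -0.5, "dy": -1.8, "dz": -16, "twist": 0, "gripper": 255},
  {"dx": -0.5, "dy": -1.8, "dz": -22, "twist": 0, "gripper": 255},
  {"dx": -0.5, "dy": -1.8, "dz": -28, "twist": 0, "gripper": 255},
  {"dx": -0.5, "dy": -1.8, "dz": -32, "twist": 0, "gripper": 255},
  {"dx": -0.5, "dy": -1.8, "dz": -32, "twist": 0, "gripper": 255},
  {"dx": -0.5, "dy": -1.8, "dz": -32, "twist": 0, "gripper": 255},
])

```text
clock: 7.38
tcp_pos: [0.5404, 0.1734, 0.1685]
orientation: [0.0, 0.908, 0.419, 0.0]
wrist_force: [0.4, 0.4, -2.1]
finger_gap: 0.045
```

>>> play_rows([
  {"dx": 0, "dy": 0, "dz": -1, "twist": 0, "gripper": 255},
  {"dx": 0, "dy": 0, "dz": -2, "twist": 0, "gripper": 255},
  {"dx": 0, "dy": 0, "dz": -3, "twist": 0, "gripper": 255},
  {"dx": 0, "dy": 0, "dz": -4, "twist": 0, "gripper": 255},
  {"dx": 0, "dy": 0, "dz": -4, "twist": 0, "gripper": 255},
  {"dx": 0, "dy": 0, "dz": -4, "twist": 0, "gripper": 255},
])

```text
clock: 8.12
tcp_pos: [0.5401, 0.1735, 0.1642]
orientation: [-0.0, 0.908, 0.419, -0.0]
wrist_force: [-0.5, 2.6, -2.3]
finger_gap: 0.0449
```

>>> play_rows([
  {"dx": 0, "dy": 0.6, "dz": 0, "twist": 0, "gripper": 255},
  {"dx": 0, "dy": 0.6, "dz": -0.7, "twist": 0, "gripper": 255},
  {"dx": 0, "dy": 0.6, "dz": -1.4, "twist": 0, "gripper": 255},
  {"dx": 0, "dy": 0.6, "dz": -2, "twist": 0, "gripper": 255},
  {"dx": 0, "dy": 0.6, "dz": -2.5, "twist": 0, "gripper": 255},
  {"dx": 0, "dy": 0.6, "dz": -2.5, "twist": 0, "gripper": 255},
])

```text
clock: 8.88
tcp_pos: [0.5404, 0.1739, 0.162]
orientation: [0.0, 0.908, 0.419, 0.0]
wrist_force: [-0.6, -0.2, -0.3]
finger_gap: 0.0452
```

>>> play_rows([
  {"dx": 0, "dy": 0, "dz": -0.3, "twist": 0, "gripper": 255},
  {"dx": 0, "dy": 0, "dz": -0.6, "twist": 0, "gripper": 255},
  {"dx": 0, "dy": 0, "dz": -0.6, "twist": 0, "gripper": 255},
])

```text
clock: 9.25
tcp_pos: [0.5404, 0.174, 0.1616]
orientation: [0.0, 0.908, 0.419, 0.0]
wrist_force: [-1.5, -0.6, 3.9]
finger_gap: 0.0454
```

>>> play_rows([
  {"dx": 0, "dy": 0, "dz": -0.2, "twist": -1, "gripper": 255},
  {"dx": 0, "dy": 0, "dz": -0.2, "twist": -2, "gripper": 255},
  {"dx": 0, "dy": 0, "dz": -0.2, "twist": -3, "gripper": 255},
  {"dx": 0, "dy": 0, "dz": -0.2, "twist": -4, "gripper": 255},
  {"dx": 0, "dy": 0, "dz": -0.2, "twist": -5, "gripper": 255},
  {"dx": 0, "dy": 0, "dz": -0.2, "twist": -6, "gripper": 255},
  {"dx": 0, "dy": 0, "dz": -0.2, "twist": -7, "gripper": 255},
  {"dx": 0, "dy": 0, "dz": -0.2, "twist": -8, "gripper": 255},
  {"dx": 0, "dy": 0, "dz": -0.2, "twist": -9, "gripper": 255},
  {"dx": 0, "dy": 0, "dz": -0.2, "twist": -9.5, "gripper": 255},
  {"dx": 0, "dy": 0, "dz": -0.2, "twist": -9.5, "gripper": 255},
])

```text
clock: 10.62
tcp_pos: [0.5403, 0.174, 0.161]
orientation: [0.0, 0.939, 0.343, 0.0]
wrist_force: [-0.4, -0.0, -1.9]
finger_gap: 0.0454
```

The downward load vanished at the keyway angle, so the tabs are over the slots. I'll lower in steps.

>>> play_rows([
  {"dx": 0, "dy": 0, "dz": -1, "twist": 0, "gripper": 255},
  {"dx": 0, "dy": 0, "dz": -2, "twist": 0, "gripper": 255},
  {"dx": 0, "dy": 0, "dz": -3, "twist": 0, "gripper": 255},
  {"dx": 0, "dy": 0, "dz": -3, "twist": 0, "gripper": 255},
])

```text
clock: 11.12
tcp_pos: [0.5402, 0.174, 0.1579]
orientation: [0.0, 0.939, 0.343, -0.0]
wrist_force: [0.5, -0.2, -3.0]
finger_gap: 0.0453
```

>>> play_rows([
  {"dx": 0, "dy": 0, "dz": -1.5, "twist": 0, "gripper": 255},
  {"dx": 0, "dy": 0, "dz": -3, "twist": 0, "gripper": 255},
  {"dx": 0, "dy": 0, "dz": -4.5, "twist": 0, "gripper": 255},
  {"dx": 0, "dy": 0, "dz": -6, "twist": 0, "gripper": 255},
  {"dx": 0, "dy": 0, "dz": -7.5, "twist": 0, "gripper": 255},
  {"dx": 0, "dy": 0, "dz": -8.5, "twist": 0, "gripper": 255},
  {"dx": 0, "dy": 0, "dz": -8.5, "twist": 0, "gripper": 255},
])

```text
clock: 12.0
tcp_pos: [0.5402, 0.174, 0.1494]
orientation: [0.0, 0.939, 0.343, -0.0]
wrist_force: [-0.9, 0.8, -1.7]
finger_gap: 0.0454
```

>>> play_rows([
  {"dx": 0, "dy": 0, "dz": -0.5, "twist": 0, "gripper": 255},
  {"dx": 0, "dy": 0, "dz": -1, "twist": 0, "gripper": 255},
  {"dx": 0, "dy": 0, "dz": -1.5, "twist": 0, "gripper": 255},
  {"dx": 0, "dy": 0, "dz": -2, "twist": 0, "gripper": 255},
  {"dx": 0, "dy": 0, "dz": -2, "twist": 0, "gripper": 255},
  {"dx": 0, "dy": 0, "dz": -2, "twist": 0, "gripper": 255},
])

```text
clock: 12.75
tcp_pos: [0.5403, 0.174, 0.1476]
orientation: [0.0, 0.939, 0.343, 0.0]
wrist_force: [-0.7, 1.1, -0.4]
finger_gap: 0.0452
```

>>> play_rows([
  {"dx": 0, "dy": 0, "dz": -0.5, "twist": 0, "gripper": 255},
  {"dx": 0, "dy": 0, "dz": -1, "twist": 0, "gripper": 255},
  {"dx": 0, "dy": 0, "dz": -1, "twist": 0, "gripper": 255},
  {"dx": 0, "dy": 0, "dz": -1, "twist": 0, "gripper": 255},
])

```text
clock: 13.25
tcp_pos: [0.5403, 0.174, 0.1468]
orientation: [0.0, 0.939, 0.343, 0.0]
wrist_force: [-2.6, 0.2, 3.6]
finger_gap: 0.0453
```

```bash
python3 - <<'E'
from h import *
s,d=cam('scene'),cam('side')
print(env.get_state()['wrist_force'])
def cr(c,X,r):
    x,y=proj(c,[X])[0].astype(int);print(x-r,y-r);return cv2.resize(c['color'][y-r:y+r,x-r:x+r,::-1],(400,400),interpolation=2)
X=[.5403,.174,.15]
cv2.imwrite('pics/j.png',np.hstack([cr(s,X,40),cr(d,X,40)]))
E
```

```text
[-2.65487669 -0.2432964   3.19409413]
299 115
189 223
```

View pics/j.png

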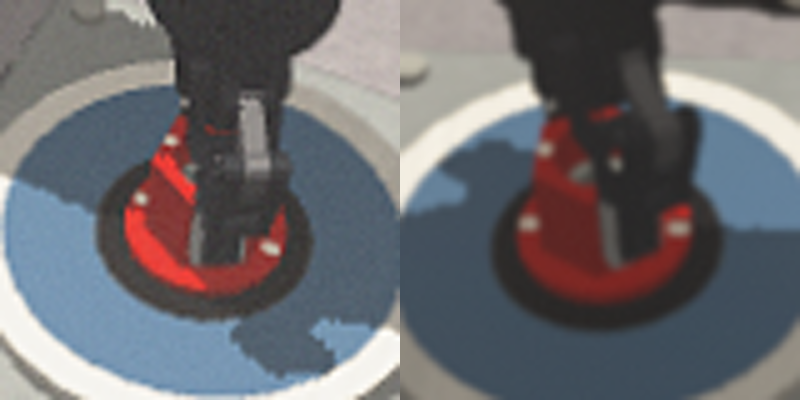

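The hub sits flat and centred on the pad in both views. It sank 13.9 mm from the contact height, and the load now rises with the pad's spring rate. I'll ease off, let go and retreat.

>>> play_rows([
  {"dx": 0, "dy": 0, "dz": 0.5, "twist": 0, "gripper": 255},
  {"dx": 0, "dy": 0, "dz": 0.5, "twist": 0, "gripper": 0},
  {"dx": 0, "dy": 0, "dz": 0.5, "twist": 0, "gripper": 0},
  {"dx": 0, "dy": 0, "dz": 0.5, "twist": 0, "gripper": 0},
  {"dx": 0, "dy": 0, "dz": 0.5, "twist": 0, "gripper": 0},
  {"dx": 0, "dy": 0, "dz": 0.5, "twist": 0, "gripper": 0},
  {"dx": 0, "dy": 0, "dz": 0.5, "twist": 0, "gripper": 0},
  {"dx": 0, "dy": 0, "dz": 0.5, "twist": 0, "gripper": 0},
  {"dx": 0, "dy": 0, "dz": 0.5, "twist": 0, "gripper": 0},
])

```text
clock: 14.48
tcp_pos: [0.5403, 0.174, 0.147]
orientation: [0.0, 0.939, 0.343, 0.0]
wrist_force: [0.1, -0.4, 0.4]
finger_gap: 0.0853
```

>>> play_rows([
  {"dx": 0, "dy": 0, "dz": 8, "twist": 0, "gripper": 0},
  {"dx": 0, "dy": 0, "dz": 25, "twist": 0, "gripper": 0},
  {"dx": 0, "dy": 0, "dz": 55, "twist": 0, "gripper": 0},
  {"dx": 0, "dy": 0, "dz": 90, "twist": 0, "gripper": 0},
  {"dx": -20, "dy": -30, "dz": 120, "twist": 0, "gripper": 0},
  {"dx": -50, "dy": -75, "dz": 130, "twist": 0, "gripper": 0},
  {"dx": -70, "dy": -110, "dz": 130, "twist": 0, "gripper": 0},
  {"dx": -70, "dy": -110, "dz": 130, "twist": 0, "gripper": 0},
  {"dx": -70, "dy": -110, "dz": 130, "twist": 0, "gripper": 0},
])

```text
clock: 15.6
tcp_pos: [0.4707, 0.0641, 0.2776]
orientation: [0.0, 0.94, 0.342, 0.001]
wrist_force: [0.1, 0.1, 0.3]
finger_gap: 0.0851
```

```bash
python3 - <<'E'
from h import *
s,d=cam('scene'),cam('side')
st=env.get_state();print(st['tcp_pos'],st['wrist_force'],st['finger_gap'])
def cr(c,X,r):
    x,y=proj(c,[X])[0].astype(int);print(x-r,y-r);return cv2.resize(c['color'][y-r:y+r,x-r:x+r,::-1],(400,400),interpolation=2)
X=[.5403,.174,.15]
cv2.imwrite('pics/k.png',np.hstack([cr(s,X,40),cr(d,X,40)]))
E
```

```text
[0.47077032 0.06457809 0.27709853] [0.07089799 0.21518711 0.11787671] 0.08573159760063484
299 115
189 223
```

View pics/k.png

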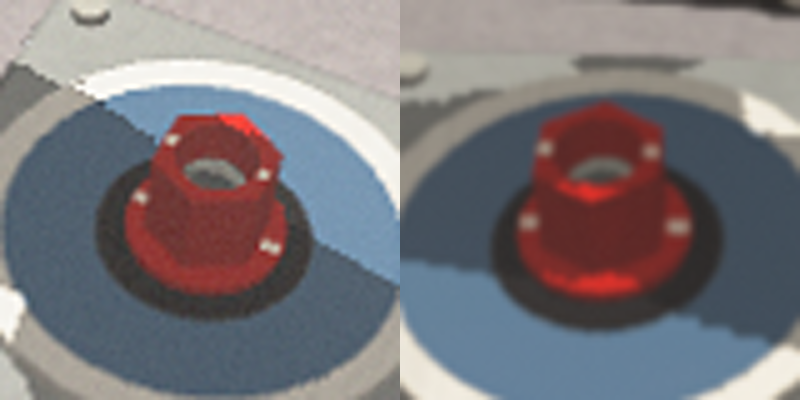

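The hub stands upright and flat on the pad with the nose inside its bore. Its flange marks are where they were before release, at (140,197) and (270,246) in the scene crop. The gripper is clear.

```bash
python3 -c "
from workcell import env
print(env.hand_in())"
```

```text
the job is handed in; nothing more can be done
None
```

The hub is back on the hone's spindle, home on the rubber pad, and I handed the job in at about 16 s of the 64 s allowed. I picked the middle-sized hub off the mat by its flats and lowered it over the nose until its tabs touched, at about 6 N. I then turned it about 9.5° under that light load until the tabs dropped into the keyways, brought it down, released it and backed away.

**Seating:** It sank about 13.9 mm from first contact, against 14 mm expected, and the load then rose at roughly the pad's spring rate. The scene and side views after release show it upright and flat, with its marks unmoved. Readings at the end of each move never showed more than about 6 N of contact.

**What disagreed:** The cameras differed by about 2–3 mm on where the nose was. A 2.6 N sideways touch on the way down showed the remaining error, so I shifted 0.6 mm and the push disappeared.

**Not checked:** I took no final picture of the shears, jar and wax. The arm only came straight down and straight up near them, and I saw no sign of contact.

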